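Clamp a bottle on the shaker tray

ROBOT

A 6-joint arm with a two-finger parallel gripper is mounted at the origin on the work surface. World frame = base frame: x ahead of the robot, y to its left, z up, the work surface at z = 0. Lengths are in m, angles in rad, forces in N, time in s.
With the tool pointing down it reaches from about 0.35 to 0.975 m from the base axis. Payload 4.9 kg.
Tool frame: the origin (TCP) lies midway between the tips of the shut fingers; the grasp point (between the pads) lies 19 mm behind it; z points along the fingers, y is the line along which they close (so a half turn about z gives the same grasp; the last joint's range is limited). The gripper opens to 85 mm and grips with 20 to 120 N. Pads are 22 mm wide; open, the fingers measure 114 mm over their backs; the gripper's body (76 mm by 85 mm) begins 54 mm behind the grasp point. The pads swing forward as they close: fully open they stand 13 mm farther back than shut.
Start: joints at [1.153, 0.053, 1.613, -0, 1.476, -0.119], TCP at [0.184, 0.597, 0.231] pointing down, gripper open.
Joint ranges: [-3.01, 3.01], [-1.01, 2.22], [0.06, 2.58], [-1.02, 4.17], [0.09, 2.62], [-3.14, 3.14]. Speed limits (rad/s): [2.57, 2.57, 3.14, 3.14, 3.14, 3.14].

INTERFACE

Orientations are given as a rotation vector (axis times angle).
In Python, from station import ctrl, optics, job gives the robot as it stands.
- The arm moves only by the shell command python3 -m jog 'ROWS' [OPENING] [FORCE]. ROWS is JSON, a list of rows, each a list of 2 entries, a list of its own where there are three numbers: the shift along the tool's x, y, z in m, then the turn, a rotation vector about the tool's x, y, z in rad. A call has 1 to 5 rows; each row is the pose to reach, as a shift and turn from the pose commanded when the call began, along the tool's axes at that moment; what a row does not reach only later rows make up. A row lasts 1/10 s, in which the tool goes at most 50 mm and 8.59 degrees, less where a joint would pass 70% of its speed; a pose out of reach is approached as far as the arm can. A call with a gripper value outside its range is refused whole. OPENING is the opening, from 0 (shut) to 1 (fully open), set as the call begins (- or left out, the last holds). The fingers move at their own pace and stop on an object; FORCE is the grip in N (left out, the last holds). Time passes only in rows, so rows that repeat a pose let the fingers close. It gives the time, the measured TCP pose, the force, the opening and the grip force at its end, in the units of the state.
- ctrl.get_obs(): the state, without advancing time (a new reading comes with each control period).
- optics.get_image(name): name is "side" or "top"; returns a dict with "image" (400x640x3 uint8, blue, green, red), "fx", "fy", "cx", "cy" (pixels), "D" ([k1, k2, p1, p2, k3] as OpenCV has them; the pictures are not rectified), "rvec" (rotation vector, rad) and "tvec" (3), from world to camera coordinates, as OpenCV has them. Camera axes: x right, y down, z forward; pixel columns grow to the right and rows downward; lengths in m; the calibration is good to about 2 mm. A picture is of the moment at which its call begins. There is no depth.
- job.finish_job(): hands the job in; it is judged then, once.
The state is a dict: "t": time; "q": joint angles; "dq": joint speeds; "effort": joint torques, N m; "tool_pos": TCP position; "tool_rot": TCP orientation; "contact_force": force on the tool from outside, world axes, zero at the start; "wrist_torque": the same for the moment, N m; "opening": finger opening in m; "grip_force": force on a finger pad.
Only numpy, scipy, OpenCV 4.12 (cv2) and the standard library are available. Lean on these libraries where they do the work, as an engineer would, in place of code of your own. Each camera call takes 0.05 s, during which the arm holds its last target. There are 200 camera calls.

TASK

Get the smaller bottle ready for shaking: slide the loose clamp bar of the shaker tray open, stand the bottle on the tray between the two rubber bars, and push the clamp bar up so that both bars touch the bottle. Then lock the bar with its wing knob: turn it clockwise until it bites (the resistance rises sharply), and give it an eighth of a turn (45 degrees) more from there, no further. Set the bottle down gently, and leave the other things on the bench where they are.

Things in the scene. Friction and masses are not known exactly. Their poses are not given: they have to be found in the camera images.
- shaker: Orbital shaker, fixed to the bench: white case on a grey foot, 306 (x) by 266 (y) by 86 mm high, from x = -163 to +143 mm, dial panel on the -x front; above it a steel tray, 280 (x) by 270 (y) mm. Origin: on the bench under the tray's centre. Two rails, 24 wide and 18 high, run along x on the tray at y = -120 and +120 mm and carry two rubber bars that run along y.
- fixed_bar_mid (a point): Middle of the fixed rubber bar at the tray's rear (110 mm behind the tray's middle), on its centre line, 45 mm above the tray; 18 mm diameter, along the shaker's y, on two aluminium end blocks with bolt heads (tops 60 mm above the tray). Axes as the shaker's.
- clamp_bar (a joint): Position of the clamp bar on its rails, in m: the clear gap between the two rubber bars (0 to 0.140). It grows as the clamp bar slides towards the shaker's -x front, away from the fixed bar. With the knob slack about 2 N slide it; locked it holds over 15 N.
- bar_mid (a point): Middle of the sliding clamp bar (the one with the knob), on its centre line: rubber bar, 18 mm diameter, along the shaker's y, 45 mm above the tray, on two end blocks 32 (x) by 30 (y) mm, tops 60 mm above the tray; 210 mm clear between the blocks. It moves only along the shaker's x.
- knob_grip (a point): Middle of the black wing knob that locks the clamp bar: on its vertical axis, 11 mm below the wing's top. It stands on the bar's end block at the shaker's -y side, 120 mm from the bar's middle; the bar can be slid by it. The wing is 70 mm long (this point's x axis runs along it), 16 thick, 26 high, its underside 12 mm above the block. Its screw presses a foot on the rail.
- clamp_screw (a joint): How far the clamp screw has been turned past its bite, in rad: 0 while the knob is slack, then it grows with the knob as that is turned on clockwise (seen from above). The knob starts 0.5 to 1.8 rad short of the bite. Slack it turns with about 0.05 N m; at the bite the torque jumps to about 0.6 N m (some 0.2 to 0.5 is left in the grip when the turning pauses). It stays where it is left.
- tray_mid (a point): Middle of the tray's upper face, where the bottles stand; axes as the shaker's.
- bottle: The bottle to clamp, the smaller of two of the same make: amber glass with a ribbed blue screw cap, loose, upright, 70 mm diameter, 138 mm high; the cap is 52 mm in diameter (54 over the ribs) and takes the top 25 mm; the neck below it is 40 mm in diameter. About 0.22 to 0.35 kg. Origin: centre of its underside, z up along its axis.
- large_bottle: Bystander: the larger bottle, amber glass, blue screw cap, 86 mm diameter, 181 mm high. Origin: centre of its underside. It stands on the one side of the shaker or the other, the smaller bottle on the opposite side.
- tip_box: Bystander: pipette tip box, green base with clear lid, 122 by 84 by 86 mm. Origin: centre of its underside.
- tube_rack: Bystander: grey tube rack with white tubes, 200 by 78 by 79 mm. Origin: centre of its underside.

How it is judged:
By the outcome, as a careful person would: the job done as asked, in the order asked, and still so for the second after the job is handed in, with the robot touching nothing.
It also fails if it takes over 72 s, if anything falls off the work surface, if the arm or the gripper's body presses on something with over 40 N, if the wrist force passes 120 N, or if a joint passes its speed limit or range.

## Working session

There is one attempt and no reset: what is moved stays moved. The work goes in short steps, Python scripts to look and compute and a shell command to move; the robot and the scene stay as the last step left them, time stands still between calls to the robot, and variables do not carry over. Pictures are saved under pics/ and viewed, at most 10 in all, crops included, and the job is handed in when it is done.

```bash
ls; mkdir -p pics; cat > h.py <<'E'
import numpy as np, cv2
from station import ctrl, optics, job
def cam(n):
    d=optics.get_image(n); K=np.array([[d['fx'],0,d['cx']],[0,d['fy'],d['cy']],[0,0,1.]])
    return d['image'],(K,np.array(d['D'],float),np.array(d['rvec'],float),np.array(d['tvec'],float))
def ray(c,uv):
    K,D,r,t=c; R=cv2.Rodrigues(r)[0]
    p=cv2.undistortPoints(np.array([[uv]],float),K,D)[0,0]
    return -R.T@t.ravel(), R.T@np.array([p[0],p[1],1])
def onz(c,uv,z):
    o,d=ray(c,uv); return o+d*(z-o[2])/d[2]
def proj(c,P):
    return cv2.projectPoints(np.array(P,float).reshape(-1,1,3),c[2],c[3],c[0],c[1])[0].reshape(-1,2)
E
python3 - <<'E'
from h import *
for n in('top','side'):
    im,c=cam(n); cv2.imwrite(f'pics/{n}0.png',im); print(n,ray(c,(320,200)))
o=ctrl.get_obs(); print({k:np.round(v,3).tolist() for k,v in o.items()})
E
```

```text
pics
top (array([ 0.43871014, -0.00354277,  1.17848306]), array([ 0.11793848, -0.0081011 , -0.99321347]))
side (array([-0.09504643, -0.68135531,  1.10349653]), array([ 0.49392534,  0.4954179 , -0.71462385]))
{'t': 0.1, 'q': [1.153, 0.053, 1.614, 0.0, 1.476, -0.119], 'dq': [0.001, -0.001, -0.003, -0.0, 0.001, -0.0], 'effort': [-0.001, -39.49, -37.136, -0.0, 0.004, -0.0], 'tool_pos': [0.184, 0.597, 0.23], 'tool_rot': [-0.467, -3.106, 0.003], 'contact_force': [0.418, 0.603, 0.148], 'wrist_torque': [-0.047, 0.001, -0.001], 'grip_force': 0.0, 'opening': 0.085}
```

View pics/top0.png

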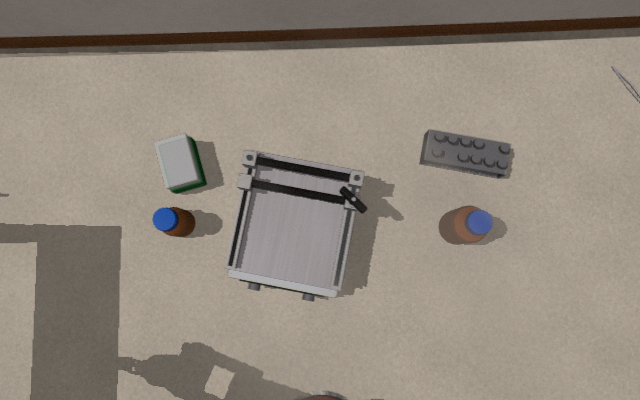

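View pics/side0.png

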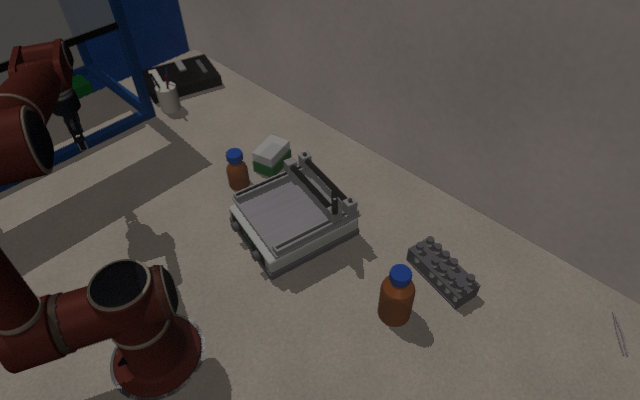

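The top view shows the small bottle left (cap at 165,218), the shaker in the middle with its bar near the rear and the knob at (353,199), and the large bottle right (480,222). The side view agrees: small cap at (235,156), knob at (335,205).

```bash
python3 - <<'E'
from h import *
ims={}
for n,box in(('top',(220,140,160,160)),('side',(220,140,150,140))):
    im,c=cam(n); ims[n]=(im,c)
    x,y,w,h=box; cr=cv2.resize(im[y:y+h,x:x+w],None,fx=3.7,fy=3.7,interpolation=cv2.INTER_CUBIC)
    cr=cv2.convertScaleAbs(cr,alpha=1.5)
    cv2.imwrite(f'pics/{n}_crop.png',cr)
    hsv=cv2.cvtColor(im,cv2.COLOR_BGR2HSV)
    m=cv2.inRange(hsv,(105,120,60),(125,255,255))
    k,l,s,ce=cv2.connectedComponentsWithStats(m)
    for i in range(1,k):
        if s[i,4]>60: print(n,s[i],ce[i].round(1),onz(c,ce[i],.127).round(4),onz(c,ce[i],.17).round(4))
E
```

```text
top [153 208  25  23 449] [164.7 219.1] [0.5301 0.3391 0.127 ] [0.5264 0.3251 0.17  ]
top [469 211  22  23 267] [479.6 222.3] [ 0.5035 -0.3662  0.127 ] [ 0.5009 -0.3514  0.17  ]
side [106  74  35  29 120] [124.6  89.2] [0.4865 0.9553 0.127 ] [0.4609 0.8832 0.17  ]
side [226 148  16  17 184] [233.5 155.1] [0.5319 0.3393 0.127 ] [0.5043 0.2943 0.17  ]
side [390 264  22  24 389] [400.5 274.8] [ 0.5316 -0.3342  0.127 ] [ 0.504  -0.3495  0.17  ]
```

View pics/top_crop.png

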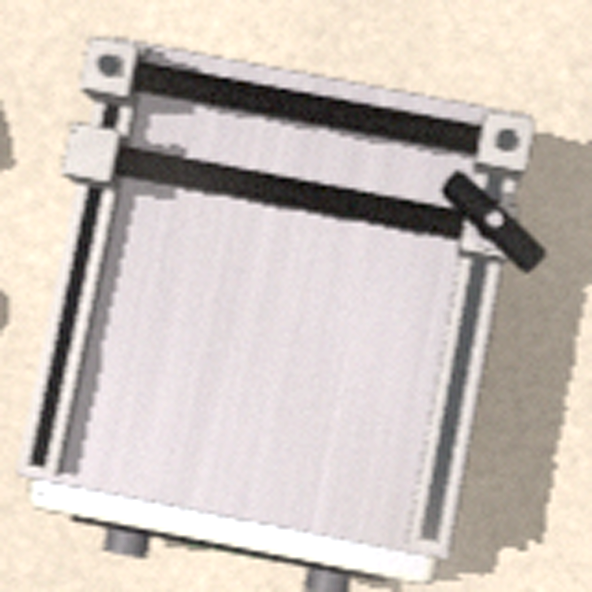

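View pics/side_crop.png

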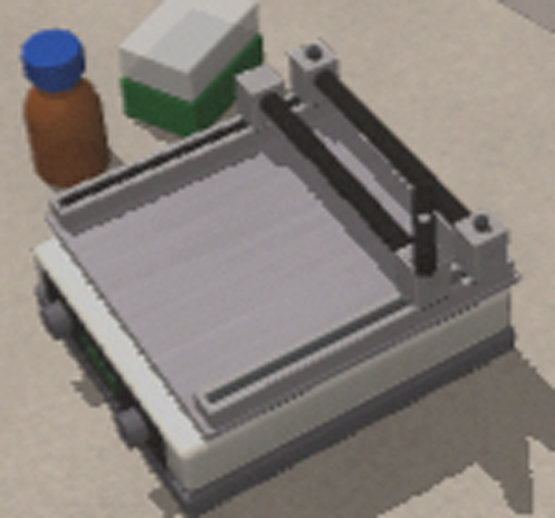

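```bash
cat >> h.py <<'E'
def tri(ca,ua,cb,ub):
    (o1,d1),(o2,d2)=ray(ca,ua),ray(cb,ub)
    A=np.stack([d1,-d2],1); s=np.linalg.lstsq(A,o2-o1,rcond=None)[0]
    p,q=o1+s[0]*d1,o2+s[1]*d2; return (p+q)/2,np.linalg.norm(p-q)
E
python3 - <<'E'
from h import *
_,ct=cam('top');_,cs=cam('side')
T=lambda x,y:(220+(x+.5)/3.7-.5,140+(y+.5)/3.7-.5)
for n,a,b in(('boltL',(110,65),(315,52)),('boltR',(507,139),(482,223)),('knob',(494,217),(425,217))):
    print(n,tri(ct,T(*a),cs,T(*b)))
z=.17
L=onz(ct,T(110,65),z);R=onz(ct,T(507,139),z)
print(L,R,np.linalg.norm(L-R))
for zz in (.16,.17,.18,.19): print(zz,[onz(ct,T(*a),zz).round(4).tolist() for a in((494,217),(455,180),(540,265))])
for zz in (.1,.11,.12): 
  q=[onz(ct,T(*a),zz) for a in((45,478),(430,552))]; print(zz,q,np.linalg.norm(q[0]-q[1]))
E
```

```text
boltL (array([0.65809301, 0.13913757, 0.17149184]), np.float64(0.0030086085449785574))
boltR (array([ 0.60694283, -0.09353868,  0.17001751]), np.float64(0.0020639828265519478))
knob (array([ 0.55677235, -0.08146016,  0.20480678]), np.float64(0.001991224601244917))
[0.65722201 0.14027328 0.17      ] [ 0.60612907 -0.09288115  0.17      ] 0.23868699383930433
0.16 [[0.5614, -0.0844, 0.16], [0.5841, -0.0621, 0.16], [0.5322, -0.1104, 0.16]]
0.17 [[0.5602, -0.0836, 0.17], [0.5827, -0.0615, 0.17], [0.5313, -0.1093, 0.17]]
0.18 [[0.559, -0.0828, 0.18], [0.5813, -0.061, 0.18], [0.5303, -0.1083, 0.18]]
0.19 [[0.5578, -0.082, 0.19], [0.5798, -0.0604, 0.19], [0.5294, -0.1072, 0.19]]
0.1 [array([0.41422864, 0.19349179, 0.1       ]), array([ 0.36309213, -0.04245135,  0.1       ])] 0.24142101481244885
0.11 [array([0.41445564, 0.19166483, 0.11      ]), array([ 0.36379328, -0.04209058,  0.11      ])] 0.23918249086627877
0.12 [array([0.41468264, 0.18983787, 0.12      ]), array([ 0.36449443, -0.04172981,  0.12      ])] 0.23694396692010875
```

```bash
cat >> h.py <<'E'
from scipy.spatial.transform import Rotation as Ro
SX=np.array([.9767,-.2147,0]); SY=np.array([.2147,.9767,0]); TRAY=np.array([.5245,.047,.106])
def sh(p): return np.array([(p-TRAY)@SX,(p-TRAY)@SY,p[2]-TRAY[2]])   # world -> shaker
def plan(P,yaw):
    "tool-frame shift and turn to bring TCP to P, tool down, tool y at world yaw (deg)"
    o=ctrl.get_obs(); R0=Ro.from_rotvec(o['tool_rot']); a=np.radians(yaw)
    y=np.array([np.cos(a),np.sin(a),0]); z=np.array([0,0,-1.])
    R1=Ro.from_matrix(np.stack([np.cross(y,z),y,z],1)); yy=R0.as_matrix()[:,1]
    print('now',np.round(o['tool_pos'],4),'yaw',np.degrees(np.arctan2(yy[1],yy[0])).round(2),'q6',round(o['q'][5],3),'t',round(o['t'],2))
    print('shift',R0.inv().apply(np.array(P)-o['tool_pos']).round(4),'turn',(R0.inv()*R1).as_rotvec().round(4))
E
python3 - <<'E'
from h import *
_,ct=cam('top');_,cs=cam('side')
T=lambda x,y:(220+(x+.5)/3.7-.5,140+(y+.5)/3.7-.5)
print(tri(ct,T(494,217),cs,T(421,210)),sh(onz(ct,T(494,217),.2)))
plan((.557,-.0815,.25),132.8)
E
```

```text
(array([ 0.55508808, -0.08023953,  0.21264615]), np.float64(0.0001071956150426986)) [ 0.05884848 -0.11833683  0.094     ]
now [0.1839 0.5972 0.2311] yaw 72.88 q6 -0.119 t 0.4
shift [-0.5563 -0.5388 -0.0187] turn [-3.0000e-04 -2.0000e-04 -1.0458e+00]
```

```bash
python3 -m jog '[[[-0.035,-0.034,-0.004],[0,0,0]],[[-0.07,-0.068,-0.008],[0,0,0]],[[-0.105,-0.102,-0.012],[0,0,0]],[[-0.14,-0.136,-0.016],[0,0,0]],[[-0.175,-0.17,-0.02],[0,0,0]]]' 0.6
python3 -m jog '[[[-0.035,-0.034,0],[0,0,0]],[[-0.07,-0.068,0],[0,0,0]],[[-0.105,-0.102,0],[0,0,0]],[[-0.14,-0.136,0],[0,0,0]],[[-0.175,-0.17,0],[0,0,0]]]'
python3 -m jog '[[[-0.035,-0.034,0],[0,0,0]],[[-0.07,-0.068,0],[0,0,0]],[[-0.105,-0.102,0],[0,0,0]],[[-0.14,-0.136,0],[0,0,0]],[[-0.175,-0.17,0],[0,0,0]]]'
python3 - <<'E'
from h import *
plan((.557,-.0815,.25),132.8)
E
```

```text
t: 0.9
tool_pos: [0.3017, 0.3817, 0.2516]
tool_rot: [0.466, 3.106, 0.001]
contact_force: [0.1, 0.8, 0.3]
opening: 0.0514
grip_force: 0.0
t: 1.4
tool_pos: [0.419, 0.1675, 0.2517]
tool_rot: [0.467, 3.105, 0.001]
contact_force: [1.0, 0.0, 0.3]
opening: 0.0511
grip_force: 0.0
t: 1.9
tool_pos: [0.5363, -0.0467, 0.2516]
tool_rot: [0.468, 3.106, 0.0]
contact_force: [1.3, 0.6, 0.8]
opening: 0.0513
grip_force: 0.0
now [ 0.5363 -0.0467  0.2516] yaw 72.85 q6 -1.497 t 1.9
shift [-0.03   -0.0271  0.0016] turn [-2.0000e-04  9.0000e-04 -1.0463e+00]
```

```bash
python3 -m jog '[[[-0.01,-0.009,0],[0,0,-0.13]],[[-0.02,-0.018,0],[0,0,-0.26]],[[-0.03,-0.027,0],[0,0,-0.39]],[[-0.03,-0.027,0],[0,0,-0.52]],[[-0.03,-0.027,0],[0,0,-0.65]]]' >/dev/null
python3 -m jog '[[[0,0,0],[0,0,-0.13]],[[0,0,0],[0,0,-0.26]],[[0,0,0],[0,0,-0.396]],[[0,0,0],[0,0,-0.396]]]'
python3 - <<'E'
from h import *
plan((.557,-.0815,.20),132.8)
out=[]
for n,(x,y,w,h) in(('top',(300,150,110,80)),('side',(290,130,100,100))):
    im,c=cam(n); cr=cv2.convertScaleAbs(cv2.resize(im[y:y+h,x:x+w],(400*w//h if 0 else 400,int(400*h/w)),interpolation=cv2.INTER_CUBIC),alpha=1.7)
    out.append(cv2.copyMakeBorder(cr,0,400-cr.shape[0],0,0,cv2.BORDER_CONSTANT))
cv2.imwrite('pics/a1.png',np.hstack(out))
E
```

```text
t: 2.8
tool_pos: [0.5563, -0.0793, 0.2514]
tool_rot: [-1.146, 2.925, -0.0]
contact_force: [0.7, -0.7, 0.3]
opening: 0.051
grip_force: 0.0
now [ 0.5563 -0.0793  0.2514] yaw 132.79 q6 -2.592 t 2.8
shift [ 0.001  -0.0021  0.0514] turn [-0.0001  0.     -0.0001]
```

View pics/a1.png

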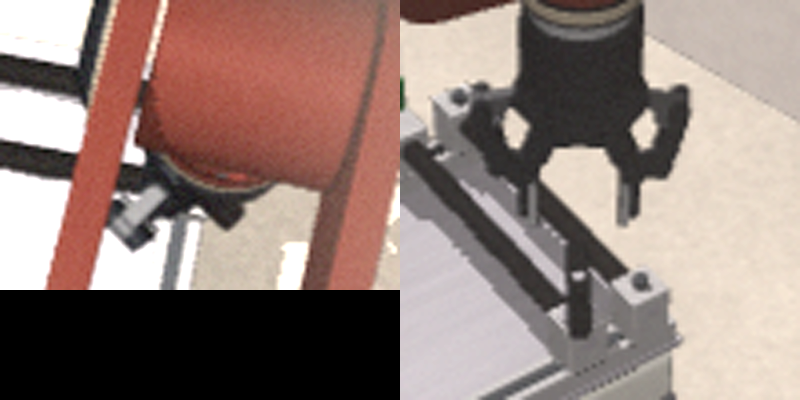

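```bash
python3 - <<'E'
from h import *
_,c=cam('side')
def zon(px,xy):
    o,d=ray(c,px); h=d[:2]; s=(np.array(xy)-o[:2])@h/(h@h); p=o+s*d; return p.round(4)
px=lambda u,v:(290+(u-400)/4,130+v/4)
print('near bottom',zon(px(580,335),(.531,-.1055)),'near top',zon(px(580,275),(.531,-.1055)),'far top',zon(px(570,238),(.582,-.0575)))
for z in(.2,.204,.208,.212): print(z,((proj(c,[[.531,-.1055,z],[.5825,-.0575,z],[.531,-.1055,z-.026]])-[290,130])*4+[400,0]).round(0).tolist())
E
```

```text
near bottom [ 0.5328 -0.1074  0.1821] near top [ 0.5324 -0.107   0.2392] far top [ 0.5791 -0.0544  0.204 ]
0.2 [[576.0, 317.0], [577.0, 242.0], [576.0, 343.0]]
0.204 [[576.0, 312.0], [577.0, 238.0], [576.0, 339.0]]
0.208 [[576.0, 308.0], [577.0, 234.0], [576.0, 335.0]]
0.212 [[576.0, 304.0], [577.0, 229.0], [576.0, 331.0]]
```

```bash
python3 -m jog '[[[0,-0.001,0.025],[0,0,0]],[[0.001,-0.002,0.045],[0,0,0]],[[0.001,-0.002,0.06],[0,0,0]],[[0.001,-0.002,0.072],[0,0,0]],[[0.001,-0.002,0.072],[0,0,0]]]' 0.6
python3 -m jog '[[[0,0,0],[0,0,0]],[[0,0,0],[0,0,0]],[[0,0,0],[0,0,0]],[[0,0,0],[0,0,0]],[[0,0,0],[0,0,0]]]' 0 40
```

```text
t: 3.45
tool_pos: [0.5558, -0.0811, 0.1771]
tool_rot: [1.145, -2.923, -0.004]
contact_force: [-0.0, 0.4, -0.6]
opening: 0.0513
grip_force: 0.0
t: 3.95
tool_pos: [0.5578, -0.0809, 0.1809]
tool_rot: [-1.146, 2.922, -0.0]
contact_force: [-0.2, 4.4, 5.7]
opening: 0.0154
grip_force: 44.0
```

```bash
python3 -m jog '[[[0,0,-0.002],[0,0,0]],[[0.003,0.004,-0.002],[0,0,0]],[[0.009,0.012,-0.002],[0,0,0]],[[0.015,0.021,-0.002],[0,0,0]],[[0.021,0.030,-0.002],[0,0,0]]]'
python3 -c "
from h import *
o=ctrl.get_obs();print(o['contact_force'],o['wrist_torque'],sh(o['tool_pos']))"
```

```text
t: 4.45
tool_pos: [0.5215, -0.0729, 0.181]
tool_rot: [-1.146, 2.922, 0.001]
contact_force: [4.3, 4.6, 0.2]
opening: 0.0152
grip_force: 43.1
[4.33512585 4.55806494 0.1943828 ] [ 0.76931642 -0.6946235   0.03856326] [ 0.02282094 -0.11775569  0.07495141]
```

```bash
python3 -m jog '[[[0.008,0.010,0],[0,0,0]],[[0.016,0.021,0],[0,0,0]],[[0.024,0.032,0],[0,0,0]],[[0.031,0.043,0],[0,0,0]],[[0.035,0.050,0],[0,0,0]]]'
python3 -m jog '[[[0,0,0],[0,0,0]],[[0,0,0],[0,0,0]]]'
python3 -c "
from h import *
o=ctrl.get_obs();print(o['contact_force'],o['wrist_torque'],sh(o['tool_pos']))
plan((.53,.339,.26),132.8)"
```

```text
t: 4.95
tool_pos: [0.4614, -0.0596, 0.1809]
tool_rot: [-1.146, 2.922, 0.002]
contact_force: [3.9, 4.5, -1.0]
opening: 0.015
grip_force: 43.0
t: 5.15
tool_pos: [0.4609, -0.0595, 0.1809]
tool_rot: [-1.147, 2.924, 0.005]
contact_force: [0.3, 6.8, 1.1]
opening: 0.0152
grip_force: 43.4
[0.34681669 6.81016516 1.13152981] [1.12965815 0.11524884 0.01001973] [-0.03928787 -0.1177256   0.07491663]
now [ 0.4609 -0.0595  0.1809] yaw 132.83 q6 -2.609 t 5.15
shift [-0.3217  0.2455 -0.078 ] turn [0.0027 0.0013 0.0005]
```

```bash
python3 -m jog '[[[0,0,0],[0,0,0]],[[0,0,0],[0,0,0]],[[0,0,0],[0,0,0]],[[0,0,-0.03],[0,0,0]],[[0,0,-0.075],[0,0,0]]]' 0.6
python3 -m jog '[[[-0.035,0.027,-0.005],[0,0,0]],[[-0.07,0.054,-0.005],[0,0,0]],[[-0.105,0.081,-0.005],[0,0,0]],[[-0.14,0.108,-0.005],[0,0,0]],[[-0.175,0.135,-0.005],[0,0,0]]]' 1
python3 -m jog '[[[-0.035,0.027,0],[0,0,0]],[[-0.07,0.054,0],[0,0,0]],[[-0.105,0.081,0],[0,0,0]],[[-0.14,0.108,0],[0,0,0]],[[-0.146,0.111,0],[0,0,0]]]'
python3 - <<'E'
from h import *
plan((.531,.339,.104),132.8)
out=[]
for n,(x,y,w,h) in(('top',(120,140,260,160)),('side',(190,90,160,130))):
    im,c=cam(n); cr=cv2.convertScaleAbs(cv2.resize(im[y:y+h,x:x+w],(400,int(400*h/w)),interpolation=cv2.INTER_CUBIC),alpha=1.7)
    out.append(cv2.copyMakeBorder(cr,0,400-cr.shape[0],0,0,cv2.BORDER_CONSTANT))
cv2.imwrite('pics/a2.png',np.hstack(out))
E
```

```text
t: 5.65
tool_pos: [0.4595, -0.0607, 0.2535]
tool_rot: [1.144, -2.919, -0.006]
contact_force: [0.7, -0.2, 0.1]
opening: 0.0513
grip_force: 0.0
t: 6.15
tool_pos: [0.4984, 0.1586, 0.2614]
tool_rot: [-1.146, 2.925, -0.002]
contact_force: [1.4, -0.2, 0.5]
opening: 0.0853
grip_force: 0.0
t: 6.65
tool_pos: [0.5298, 0.3413, 0.2605]
tool_rot: [1.152, -2.922, -0.001]
contact_force: [-0.6, -0.3, 0.3]
opening: 0.0854
grip_force: 0.0
now [0.5298 0.3413 0.2605] yaw 133.03 q6 -1.868 t 6.65
shift [ 0.0007 -0.0026  0.1565] turn [ 0.0005 -0.0001  0.004 ]
```

View pics/a2.png

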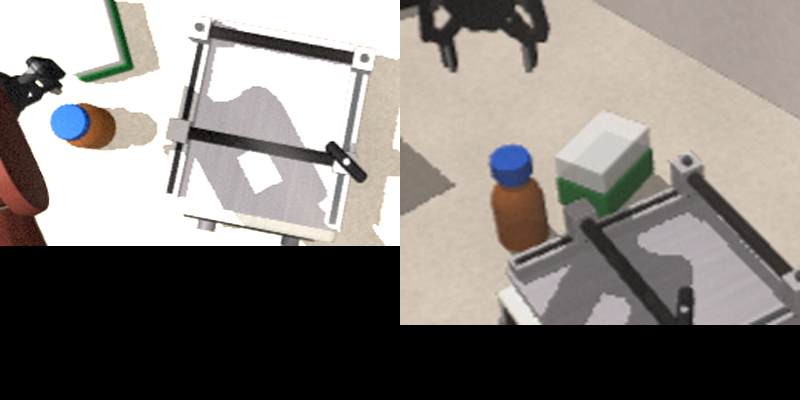

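The bar now stands open mid-tray (top crop: from 180,132 to 346,160, knob at 346,160). The bottle is untouched (cap at 70,122) with the gripper above it.

```bash
python3 - <<'E'
from h import *
im,ct=cam('top');_,cs=cam('side')
print(proj(cs,[[.5298,.3413,.2605],[.531,.339,.127]]))
p=onz(ct,(120+346.5*.65-.5,140+160.5*.65-.5),.206); print('knob',p,sh(p))
E
python3 -m jog '[[[0.001,-0.003,0.04],[0,0,0]],[[0.001,-0.003,0.08],[0,0,0]],[[0.001,-0.003,0.12],[0,0,0]],[[0.001,-0.003,0.15],[0,0,0]],[[0.001,-0.003,0.157],[0,0,0]]]'
python3 -m jog '[[[0,0,0],[0,0,0]],[[0,0,0],[0,0,0]],[[0,0,0],[0,0,0]],[[0,0,0],[0,0,0]],[[0,0,0],[0,0,0]]]' 0 35
python3 -c "
from h import *
o=ctrl.get_obs();print(o['contact_force'],o['wrist_torque'])"
```

```text
[[226.28723513 121.28855975]
 [233.34731268 155.25800405]]
knob [ 0.46161623 -0.05991941  0.206     ] [-0.03846298 -0.11792933  0.1       ]
t: 7.35
tool_pos: [0.5285, 0.3319, 0.0997]
tool_rot: [1.141, -2.919, 0.002]
contact_force: [-0.4, -0.6, -1.1]
opening: 0.0851
grip_force: 0.0
t: 7.85
tool_pos: [0.5328, 0.3358, 0.1075]
tool_rot: [-1.145, 2.92, 0.0]
contact_force: [-0.2, -0.3, 6.5]
opening: 0.0509
grip_force: 37.1
[-0.18441504 -0.34220947  6.52351165] [-0.0772934   0.00172905  0.00908611]
```

```bash
python3 -m jog '[[[0,0,-0.005],[0,0,0]],[[0,0,-0.025],[0,0,0]],[[0,0,-0.06],[0,0,0]],[[0,0,-0.10],[0,0,0]],[[0,0,-0.14],[0,0,0]]]' 0 45
python3 -m jog '[[[0,0,-0.035],[0,0,0]],[[0,0,-0.055],[0,0,0]],[[0,0,-0.06],[0,0,0]],[[0,0,-0.06],[0,0,0]]]'
python3 -c "
from h import *
plan((.579,.035,.31),132.8)"
```

```text
t: 8.35
tool_pos: [0.5303, 0.3345, 0.2447]
tool_rot: [1.146, -2.923, 0.0]
contact_force: [0.8, -0.7, -2.1]
opening: 0.0507
grip_force: 47.4
t: 8.75
tool_pos: [0.5311, 0.3349, 0.3044]
tool_rot: [-1.147, 2.924, -0.0]
contact_force: [-0.6, 1.3, -2.7]
opening: 0.051
grip_force: 47.5
now [0.5311 0.3349 0.3044] yaw 132.82 q6 -1.874 t 8.75
shift [ 0.1687 -0.2526 -0.0056] turn [-0.0002  0.0004  0.0003]
```

```bash
python3 -m jog '[[[0.007,-0.010,0],[0,0,0]],[[0.022,-0.033,0],[0,0,0]],[[0.042,-0.063,0],[0,0,0]],[[0.063,-0.094,0],[0,0,0]],[[0.084,-0.126,0],[0,0,0]]]'
python3 -m jog '[[[0.021,-0.032,0],[0,0,0]],[[0.042,-0.063,0],[0,0,0]],[[0.062,-0.093,0],[0,0,0]],[[0.077,-0.116,0],[0,0,0]],[[0.085,-0.127,0],[0,0,0]]]'
python3 -m jog '[[[0,0,0.03],[0,0,0]],[[0,0,0.06],[0,0,0]],[[0,0,0.07],[0,0,0]],[[0,0,0.07],[0,0,0]]]'
python3 - <<'E'
from h import *
plan((.579,.035,.212),132.8); print(ctrl.get_obs()['contact_force'])
out=[]
for n,(x,y,w,h) in(('top',(220,130,170,170)),('side',(220,120,150,150))):
    im,c=cam(n); cr=cv2.convertScaleAbs(cv2.resize(im[y:y+h,x:x+w],(400,int(400*h/w)),interpolation=cv2.INTER_CUBIC),alpha=1.7)
    out.append(cv2.copyMakeBorder(cr,0,400-cr.shape[0],0,0,cv2.BORDER_CONSTANT))
cv2.imwrite('pics/a3.png',np.hstack(out))
E
```

```text
t: 9.25
tool_pos: [0.5541, 0.1832, 0.3014]
tool_rot: [1.145, -2.921, -0.0]
contact_force: [0.8, -0.1, -3.1]
opening: 0.0509
grip_force: 47.5
t: 9.75
tool_pos: [0.5782, 0.0316, 0.3016]
tool_rot: [1.141, -2.923, -0.002]
contact_force: [0.6, 0.1, -1.7]
opening: 0.0511
grip_force: 47.6
t: 10.15
tool_pos: [0.5772, 0.0348, 0.2309]
tool_rot: [1.145, -2.919, -0.004]
contact_force: [-0.3, 0.4, -1.5]
opening: 0.0509
grip_force: 47.6
now [0.5772 0.0348 0.2309] yaw 132.84 q6 -2.387 t 10.15
shift [-0.0015 -0.0012  0.0189] turn [ 0.0046 -0.0042  0.0006]
[-0.25855551  0.37122649 -1.52720662]
```

View pics/a3.png

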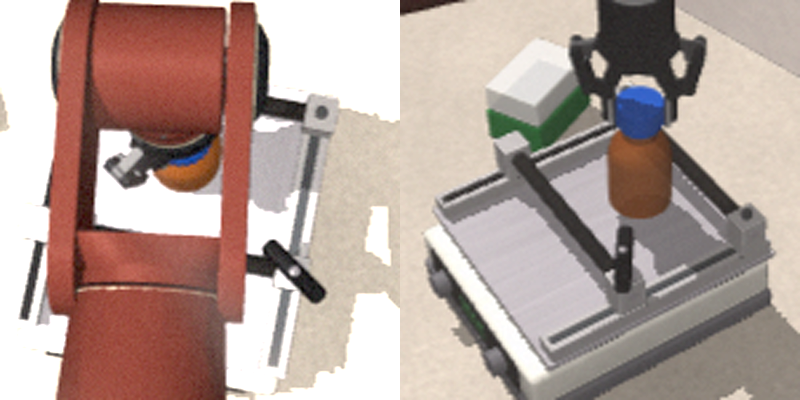

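The bottle hangs over the tray between the bars, clear of the fixed bar (side crop: base at 640,208).

```bash
python3 -m jog '[[[0,0,0.003],[0,0,0]],[[0,0,0.006],[0,0,0]],[[0,0,0.008],[0,0,0]],[[0,0,0.009],[0,0,0]],[[0,0,0.010],[0,0,0]]]'
python3 -m jog '[[[0,0,0.001],[0,0,0]],[[0,0,0.002],[0,0,0]],[[0,0,0.002],[0,0,0]]]'
python3 -m jog '[[[0,0,0.001],[0,0,0]],[[0,0,0.002],[0,0,0]],[[0,0,0.002],[0,0,0]]]'
```

```text
t: 10.75
tool_pos: [0.5791, 0.0345, 0.2244]
tool_rot: [-1.147, 2.925, -0.0]
contact_force: [0.3, -0.3, -2.2]
opening: 0.0512
grip_force: 47.6
t: 11.05
tool_pos: [0.5789, 0.0345, 0.2221]
tool_rot: [1.146, -2.925, -0.0]
contact_force: [1.1, -0.1, -2.0]
opening: 0.0507
grip_force: 47.6
t: 11.35
tool_pos: [0.579, 0.0345, 0.2201]
tool_rot: [1.147, -2.925, -0.0]
contact_force: [0.2, 0.0, -2.6]
opening: 0.0508
grip_force: 47.6
```

```bash
python3 -m jog '[[[0,0,0.001],[0,0,0]],[[0,0,0.002],[0,0,0]],[[0,0,0.002],[0,0,0]]]'
python3 -m jog '[[[0,0,0.001],[0,0,0]],[[0,0,0.002],[0,0,0]],[[0,0,0.002],[0,0,0]]]'
```

```text
t: 11.65
tool_pos: [0.5789, 0.0345, 0.2181]
tool_rot: [1.146, -2.925, -0.0]
contact_force: [-0.7, 0.8, -2.3]
opening: 0.0509
grip_force: 47.6
t: 11.95
tool_pos: [0.579, 0.0345, 0.2161]
tool_rot: [1.146, -2.925, -0.0]
contact_force: [0.4, 0.2, -2.5]
opening: 0.0504
grip_force: 47.6
```

```bash
python3 -m jog '[[[0,0,0.001],[0,0,0]],[[0,0,0.002],[0,0,0]],[[0,0,0.002],[0,0,0]]]'
python3 -m jog '[[[0,0,0.001],[0,0,0]],[[0,0,0.0015],[0,0,0]],[[0,0,0.0015],[0,0,0]]]'
```

```text
t: 12.25
tool_pos: [0.5789, 0.0345, 0.214]
tool_rot: [1.146, -2.925, -0.0]
contact_force: [-0.3, 0.0, -2.8]
opening: 0.0512
grip_force: 47.6
t: 12.55
tool_pos: [0.5791, 0.0345, 0.2128]
tool_rot: [-1.147, 2.925, -0.0]
contact_force: [-0.6, 0.0, -1.4]
opening: 0.051
grip_force: 47.7
```

```bash
python3 -m jog '[[[0,0,0.0005],[0,0,0]],[[0,0,0.001],[0,0,0]],[[0,0,0.001],[0,0,0]]]'
python3 -m jog '[[[0,0,0.0005],[0,0,0]],[[0,0,0.001],[0,0,0]],[[0,0,0.001],[0,0,0]]]'
```

```text
t: 12.85
tool_pos: [0.5793, 0.0346, 0.2127]
tool_rot: [-1.146, 2.924, -0.0]
contact_force: [-0.4, 1.1, 2.2]
opening: 0.0509
grip_force: 48.0
t: 13.15
tool_pos: [0.5795, 0.0348, 0.2126]
tool_rot: [-1.146, 2.923, -0.0]
contact_force: [-3.2, 0.9, 6.8]
opening: 0.0507
grip_force: 48.5
```

```bash
python3 -m jog '[[[0,0,-0.0015],[0,0,0]],[[0,0,-0.0015],[0,0,0]]]' >/dev/null
python3 -m jog '[[[0,0,0],[0,0,0]],[[0,0,0],[0,0,0]],[[0,0,0],[0,0,0]],[[0,0,0],[0,0,0]]]' 0.95
python3 -m jog '[[[0,0,-0.015],[0,0,0]],[[0,0,-0.04],[0,0,0]],[[0,0,-0.065],[0,0,0]],[[0,0,-0.068],[0,0,0]]]'
python3 -c "
from h import *
plan((.4613,-.0598,.255),132.8)"
```

```text
t: 13.75
tool_pos: [0.579, 0.0344, 0.212]
tool_rot: [1.146, -2.925, -0.0]
contact_force: [0.3, -0.4, -0.1]
opening: 0.0811
grip_force: 0.0
t: 14.15
tool_pos: [0.5811, 0.0343, 0.286]
tool_rot: [-1.144, 2.918, -0.006]
contact_force: [-0.2, -0.3, -0.2]
opening: 0.0808
grip_force: 0.0
now [0.5811 0.0343 0.286 ] yaw 132.81 q6 -2.387 t 14.15
shift [0.152  0.0125 0.03  ] turn [-0.0062  0.0058  0.0002]
```

```bash
python3 -m jog '[[[0.035,0.003,0],[0,0,0]],[[0.075,0.006,0],[0,0,0]],[[0.115,0.009,0],[0,0,0]],[[0.15,0.011,0.02],[0,0,0]],[[0.15,0.011,0.027],[0,0,0]]]' 0.6
python3 -m jog '[[[0,0,0],[0,0,0]],[[0,0,0],[0,0,0]]]'
python3 - <<'E'
from h import *
plan((.4613,-.0598,.180),132.8)
out=[]
for n,(x,y,w,h) in(('top',(220,130,170,170)),('side',(220,120,150,150))):
    im,c=cam(n); cr=cv2.convertScaleAbs(cv2.resize(im[y:y+h,x:x+w],(400,int(400*h/w)),interpolation=cv2.INTER_CUBIC),alpha=1.7)
    out.append(cv2.copyMakeBorder(cr,0,400-cr.shape[0],0,0,cv2.BORDER_CONSTANT))
cv2.imwrite('pics/a4.png',np.hstack(out))
E
```

```text
t: 14.65
tool_pos: [0.4586, -0.0608, 0.251]
tool_rot: [1.141, -2.924, -0.001]
contact_force: [0.1, -0.7, -0.3]
opening: 0.0513
grip_force: 0.0
t: 14.85
tool_pos: [0.4621, -0.0591, 0.2537]
tool_rot: [-1.147, 2.924, -0.0]
contact_force: [-0.2, 0.2, 0.2]
opening: 0.0514
grip_force: 0.0
now [ 0.4621 -0.0591  0.2537] yaw 132.84 q6 -2.606 t 14.85
shift [0.0011 0.0001 0.0737] turn [-0.0003  0.0005  0.0007]
```

View pics/a4.png

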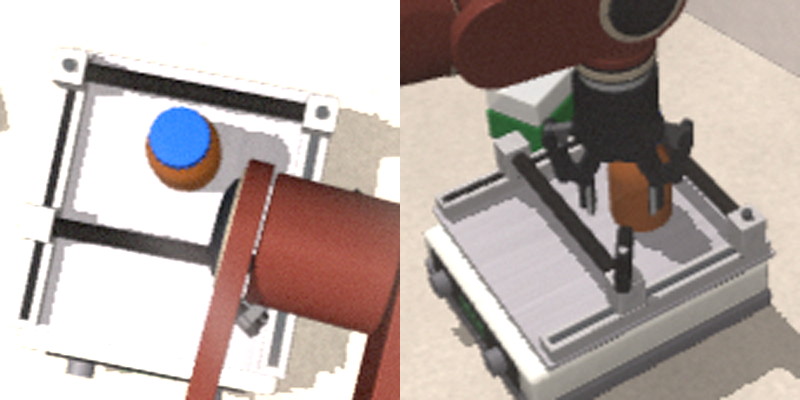

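```bash
python3 -m jog '[[[0.001,0,0.025],[0,0,0]],[[0.001,0,0.045],[0,0,0]],[[0.001,0,0.06],[0,0,0]],[[0.001,0,0.072],[0,0,0]],[[0.001,0,0.072],[0,0,0]]]'
python3 -m jog '[[[0,0,0],[0,0,0]],[[0,0,0],[0,0,0]],[[0,0,0],[0,0,0]],[[0,0,0],[0,0,0]],[[0,0,-0.002],[0,0,0]]]' 0 45
python3 -c "
from h import *
o=ctrl.get_obs();print(o['contact_force'],o['wrist_torque'],sh(o['tool_pos']))
plan(o['tool_pos']+.0575*SX,132.8)"
```

```text
t: 15.45
tool_pos: [0.4601, -0.0596, 0.1796]
tool_rot: [1.146, -2.922, -0.003]
contact_force: [-1.1, 0.5, 0.3]
opening: 0.0512
grip_force: 0.0
t: 15.95
tool_pos: [0.461, -0.0597, 0.183]
tool_rot: [-1.146, 2.924, 0.001]
contact_force: [3.0, 1.7, -7.3]
opening: 0.0151
grip_force: 45.5
[ 3.01717816  1.67974421 -7.28863864] [ 0.37311892 -0.63004232  0.04075521] [-0.03906994 -0.11784509  0.07701274]
now [ 0.461  -0.0597  0.183 ] yaw 132.82 q6 -2.608 t 15.95
shift [-0.0328 -0.0472  0.0001] turn [-0.0002  0.0014  0.0003]
```

```bash
python3 -m jog '[[[-0.003,-0.004,0.001],[0,0,0]],[[-0.009,-0.013,0.001],[0,0,0]],[[-0.016,-0.022,0.001],[0,0,0]],[[-0.022,-0.031,0.001],[0,0,0]],[[-0.0257,-0.037,0.001],[0,0,0]]]' >/dev/null
python3 -m jog '[[[0,0,0],[0,0,0]],[[-0.001,-0.0015,0],[0,0,0]],[[-0.0023,-0.0033,0],[0,0,0]],[[-0.0034,-0.0049,0],[0,0,0]],[[-0.0046,-0.0066,0],[0,0,0]]]'
python3 -c "
from h import *
o=ctrl.get_obs();print(SX@o['contact_force'],SY@o['contact_force'],o['wrist_torque'],sh(o['tool_pos']))"
```

```text
t: 16.95
tool_pos: [0.5122, -0.071, 0.1828]
tool_rot: [1.147, -2.924, -0.002]
contact_force: [-2.6, 5.4, 6.8]
opening: 0.0153
grip_force: 47.4
-3.7126106137651695 4.7628549506522955 [0.94623491 0.41738197 0.01268742] [ 0.01336052 -0.11788477  0.07679294]
```

```bash
cat > s.py <<'E'
from h import *
o=ctrl.get_obs();print('Fx %.1f Fy %.1f'%(SX@o['contact_force'],SY@o['contact_force']),'Tz %.3f'%o['wrist_torque'][2],sh(o['tool_pos']).round(4),'q6 %.3f t %.2f'%(o['q'][5],o['t']))
E
python3 -m jog '[[[-0.0006,-0.0008,0],[0,0,0]],[[-0.0012,-0.0016,0],[0,0,0]],[[-0.0017,-0.0025,0],[0,0,0]],[[-0.0023,-0.0033,0],[0,0,0]]]' >/dev/null; python3 s.py
python3 -m jog '[[[-0.0006,-0.0008,0],[0,0,0]],[[-0.0012,-0.0016,0],[0,0,0]],[[-0.0012,-0.0016,0],[0,0,0]]]' >/dev/null; python3 s.py
```

```text
Fx -2.8 Fy 4.9 Tz 0.081 [ 0.0173 -0.1179  0.0768] q6 -2.600 t 17.35
Fx -3.4 Fy 4.4 Tz 0.006 [ 0.0195 -0.1179  0.0768] q6 -2.599 t 17.65
```

```bash
for i in 1; do python3 -m jog '[[[-0.0006,-0.0008,0],[0,0,0]],[[-0.0009,-0.0012,0],[0,0,0]],[[-0.0009,-0.0012,0],[0,0,0]]]' >/dev/null; python3 s.py; done
python3 -m jog '[[[-0.0006,-0.0008,0],[0,0,0]],[[-0.0009,-0.0012,0],[0,0,0]],[[-0.0009,-0.0012,0],[0,0,0]]]' >/dev/null; python3 s.py
```

```text
Fx -3.7 Fy 4.8 Tz 0.054 [ 0.0209 -0.1179  0.0768] q6 -2.599 t 17.95
Fx -3.7 Fy 4.1 Tz 0.016 [ 0.0224 -0.1179  0.0768] q6 -2.599 t 18.25
```

```bash
python3 -m jog '[[[-0.0006,-0.0008,0],[0,0,0]],[[-0.0009,-0.0012,0],[0,0,0]],[[-0.0009,-0.0012,0],[0,0,0]]]' >/dev/null; python3 s.py
python3 -m jog '[[[-0.0006,-0.0008,0],[0,0,0]],[[-0.0009,-0.0012,0],[0,0,0]],[[-0.0009,-0.0012,0],[0,0,0]]]' >/dev/null; python3 s.py
```

```text
Fx -5.4 Fy 3.1 Tz 0.074 [ 0.0234 -0.1179  0.0768] q6 -2.599 t 18.55
Fx -9.0 Fy 4.1 Tz 0.033 [ 0.0238 -0.1178  0.0768] q6 -2.598 t 18.85
```

```bash
cat >> s.py <<'E'
y=Ro.from_rotvec(o['tool_rot']).as_matrix()[:,1]; print('   yaw %.4f rad Fz %.1f grip %.1f open %.4f'%(np.arctan2(y[1],y[0])%(2*np.pi),o['contact_force'][2],o['grip_force'],o['opening']))
E
python3 -m jog '[[[0,0,0],[0,0,0]],[[0,0,0],[0,0,0]]]' 0 70 >/dev/null; python3 s.py
python3 -m jog '[[[0,0,0],[0,0,0.05]],[[0,0,0],[0,0,0.1]],[[0,0,0],[0,0,0.15]],[[0,0,0],[0,0,0.2]],[[0,0,0],[0,0,0.2]]]' >/dev/null; python3 s.py
python3 -m jog '[[[0,0,0],[0,0,0.05]],[[0,0,0],[0,0,0.1]],[[0,0,0],[0,0,0.15]],[[0,0,0],[0,0,0.2]],[[0,0,0],[0,0,0.2]]]' >/dev/null; python3 s.py
```

```text
Fx -9.7 Fy 4.8 Tz 0.043 [ 0.0238 -0.1179  0.0768] q6 -2.598 t 19.05
   yaw 2.3182 rad Fz 9.5 grip 72.6 open 0.0146
Fx -8.3 Fy 3.3 Tz -0.083 [ 0.024  -0.118   0.0768] q6 -2.397 t 19.55
   yaw 2.1172 rad Fz 10.2 grip 72.6 open 0.0142
Fx -7.2 Fy 3.4 Tz -0.129 [ 0.0242 -0.1183  0.0768] q6 -2.197 t 20.05
   yaw 1.9171 rad Fz 8.9 grip 72.6 open 0.0144
```

```bash
python3 -m jog '[[[0,0,0],[0,0,0.05]],[[0,0,0],[0,0,0.1]]]' >/dev/null; python3 s.py
python3 -m jog '[[[0,0,0],[0,0,0.05]],[[0,0,0],[0,0,0.1]]]' >/dev/null; python3 s.py
python3 -m jog '[[[0,0,0],[0,0,0.05]],[[0,0,0],[0,0,0.1]]]' >/dev/null; python3 s.py
```

```text
Fx -7.5 Fy 2.6 Tz 0.006 [ 0.0242 -0.1184  0.0768] q6 -2.096 t 20.25
   yaw 1.8161 rad Fz 8.3 grip 72.6 open 0.0145
Fx -8.8 Fy 1.8 Tz 0.011 [ 0.0243 -0.1186  0.0769] q6 -1.996 t 20.45
   yaw 1.7161 rad Fz 8.3 grip 72.5 open 0.0144
Fx -7.0 Fy 1.0 Tz -0.002 [ 0.0243 -0.1187  0.0769] q6 -1.896 t 20.65
   yaw 1.6161 rad Fz 9.9 grip 72.5 open 0.0142
```

```bash
python3 -m jog '[[[0,0,0],[0,0,0.05]],[[0,0,0],[0,0,0.1]]]' >/dev/null; python3 s.py
python3 -m jog '[[[0,0,0],[0,0,0.05]],[[0,0,0],[0,0,0.1]]]' >/dev/null; python3 s.py
python3 -m jog '[[[0,0,0],[0,0,0.05]],[[0,0,0],[0,0,0.1]]]' >/dev/null; python3 s.py
```

```text
Fx -7.3 Fy 1.0 Tz 0.045 [ 0.0243 -0.1189  0.0768] q6 -1.796 t 20.85
   yaw 1.5160 rad Fz 8.1 grip 72.5 open 0.0144
Fx -7.7 Fy 1.2 Tz 0.049 [ 0.0243 -0.119   0.0768] q6 -1.696 t 21.05
   yaw 1.4159 rad Fz 8.5 grip 72.5 open 0.0145
Fx -6.4 Fy 0.3 Tz 0.581 [ 0.0243 -0.1192  0.0768] q6 -1.597 t 21.25
   yaw 1.3168 rad Fz 8.2 grip 72.8 open 0.0142
```

```bash
python3 -m jog '[[[0,0,0],[0,0,0.06]],[[0,0,0],[0,0,0.12]],[[0,0,0],[0,0,0.18]],[[0,0,0],[0,0,0.24]],[[0,0,0],[0,0,0.3]]]' >/dev/null; python3 s.py
python3 -m jog '[[[0,0,0],[0,0,0.06]],[[0,0,0],[0,0,0.12]],[[0,0,0],[0,0,0.18]],[[0,0,0],[0,0,0.24]],[[0,0,0],[0,0,0.3]]]' >/dev/null; python3 s.py
python3 -m jog '[[[0,0,0],[0,0,0.06]],[[0,0,0],[0,0,0.10]],[[0,0,0],[0,0,0.14]],[[0,0,0],[0,0,0.14]]]' >/dev/null; python3 s.py
```

```text
Fx -8.1 Fy -1.7 Tz 0.635 [ 0.0242 -0.1196  0.0768] q6 -1.297 t 21.75
   yaw 1.0172 rad Fz 9.0 grip 72.8 open 0.0143
Fx -8.5 Fy -3.3 Tz 0.669 [ 0.0239 -0.1199  0.0769] q6 -0.998 t 22.25
   yaw 0.7172 rad Fz 9.8 grip 73.0 open 0.0143
Fx -10.1 Fy -3.5 Tz 0.571 [ 0.0238 -0.1201  0.077 ] q6 -0.859 t 22.65
   yaw 0.5788 rad Fz 11.3 grip 73.0 open 0.0142
```

```bash
python3 -m jog '[[[0,0,0],[0,0,0]],[[0,0,0],[0,0,0]],[[0,0,0],[0,0,0]],[[0,0,-0.03],[0,0,0]],[[0,0,-0.07],[0,0,0]]]' 0.6
python3 -m jog '[[[-0.018,-0.045,-0.03],[0,0,0]],[[-0.036,-0.09,-0.03],[0,0,0]],[[-0.054,-0.135,-0.03],[0,0,0]],[[-0.072,-0.18,-0.03],[0,0,0]],[[-0.09,-0.225,-0.03],[0,0,0]]]'
python3 - <<'E'
from h import *
out=[]
for n,(x,y,w,h) in(('top',(220,140,160,160)),('side',(220,120,150,150))):
    im,c=cam(n); 
    if n=='top': cv2.imwrite('pics/topraw.png',im)
    cr=cv2.convertScaleAbs(cv2.resize(im[y:y+h,x:x+w],(400,int(400*h/w)),interpolation=cv2.INTER_CUBIC),alpha=1.6)
    out.append(cr)
cv2.imwrite('pics/a5.png',np.hstack(out))
E
```

```text
t: 23.15
tool_pos: [0.5227, -0.0735, 0.2495]
tool_rot: [-1.493, -2.757, 0.003]
contact_force: [0.7, -0.7, 0.9]
opening: 0.0512
grip_force: 0.0
t: 23.65
tool_pos: [0.3838, -0.2735, 0.2822]
tool_rot: [1.495, 2.762, -0.001]
contact_force: [0.5, -0.8, 0.1]
opening: 0.0513
grip_force: 0.0
```

View pics/a5.png

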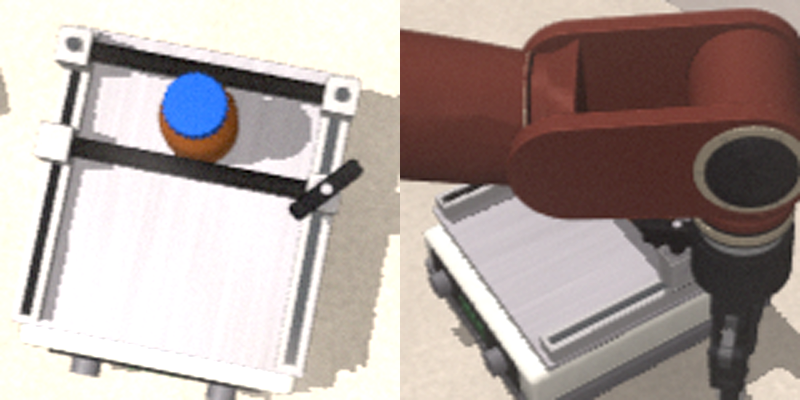

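The bottle stands between the bars with both against it. The wing runs from (293,213) to (360,165) in the top crop, and the robot is clear of everything.

```bash
python3 - <<'E'
from h import *
_,c=cam('top'); T=lambda x,y:(220+(x+.5)/2.5-.5,140+(y+.5)/2.5-.5)
a,b=onz(c,T(293,213),.206),onz(c,T(360,165),.206); d=b-a
print('wing deg',np.degrees(np.arctan2(d[1],d[0])),np.linalg.norm(d),'expected',np.degrees(.5788)-90)
im=cv2.imread('pics/topraw.png'); hsv=cv2.cvtColor(im,cv2.COLOR_BGR2HSV)
m=cv2.inRange(hsv,(105,120,60),(125,255,255)); k,l,s,ce=cv2.connectedComponentsWithStats(m)
for i in range(1,k):
    if s[i,4]>60: p=onz(c,ce[i],.106+.130); print(ce[i],p,sh(p))
p=onz(c,T(327,188),.206); print('knob',sh(p))
E
```

```text
wing deg -55.98637717133049 0.06882987572926309 expected -56.83720281782795
[297.66728625 181.51301115] [0.58976672 0.03310836 0.236     ] [0.06672854 0.0004448  0.13      ]
[479.05769231 222.64835165] [ 0.49612049 -0.32745169  0.236     ] [ 0.05267651 -0.37182005  0.13      ]
knob [ 0.02276145 -0.11886251  0.1       ]
```

```bash
python3 -c "
from station import job
print(job.finish_job())"
```

```text
the job is handed in; nothing more can be done
None
```

The small bottle stands clamped between both bars, with the wing knob turned about 45° past its bite (measured to within about 3°). The job took about 24 s and is handed in; no verdict came back.

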